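# Fit the logger's cell and turn its sign to running

## Task

Put the logger back into service: take the cell from its wooden rest and fit it in the logger's bay, flat end against the spring and button end against the plain end stop, lying fully down on the rails. Then turn the two-sided sign half a turn so that the disc face shows to the front in place of the bar, square to its foot, and let go. Leave the dishes, flasks and jar where they are.

Things in the scene. Friction and masses are not known exactly. Their poses are not given: they have to be found in the camera images.
- logger: Data logger fixed to the bench: grey box 150 (x) x 100 (y) mm, top 30 mm above the bench, open cell bay in the middle of its top. Origin at the centre of its underside. x runs along the bay: sprung contact at the -x end (to the robot's left), plain end stop at +x. Two rails (22 mm apart, 56 mm long, tops 12 mm above the box) carry the cell; beside them the top is free for fingers.
- bay_axis (a point): Where the middle of a seated cell lies: bay centre line, 55.7 mm above the bench, 25.7 mm above the box top; axes as the logger's. A level cell cannot enter over the high end stop: put it in with the flat end low (about 30 degrees), push the spring back about 10 mm, then lower the button end behind the stop.
- stop_top (a point): Middle of the inner top edge of the end stop, a black upright 8 mm thick and 36 mm wide: 30.5 mm from bay_axis along +x and 7 mm above it.
- spring_block (a point): Middle of the inner top edge of the black block, 36 mm wide, 18 mm thick, that houses the spring: 47 mm from bay_axis along -x and 12 mm above it.
- spring (a joint): The sprung contact, a coil spring with a pin of 10 mm diameter on the bay's centre line. 0 = fully out (its face is 24.5 mm from bay_axis along -x), grows in m as it is pushed in towards -x, at most 0.018; a seated cell holds it 0.006 in. Takes 1.4 N to start and 350 N/m more.
- cell: Cylindrical cell, 34 mm diameter, 61 mm long over all, 140 g (varies), black sleeve with steel ends, lying on a small wooden rest. Origin in its middle, on its axis. Its x axis runs along it towards the button end: button 12 mm diameter, 3 mm long, at +30.5 mm; the flat end is at -30.5 mm. Its roll is arbitrary.
- cell_button (a point): Tip of the cell's button (+) end, 30.5 mm from its middle.
- rest: Fixed wooden rest 80 x 50 mm, 6 mm thick at the edge, with two rails 22 mm apart that carry the cell with its axis 31.7 mm above the bench. Origin at the centre of its underside, x along the cell.
- sign_stand: Fixed steel foot 70 mm (x) x 110 mm (y) x 10 mm with an upright 14 mm post that carries the sign. Origin at the centre of its underside, on the sign's pivot axis. Its front, marked by a dark line along one long edge, is its -x side, towards the robot.
- sign (a joint): Turn of the sign about the vertical post, rad, counter-clockwise from above positive, stiff enough to stay where left (about 0.03 N m), free to turn either way as far as 4 rad. 0 = square to the foot with the bar face to the front; +3.14 or -3.14 = square with the disc face to the front. It starts within 0.6 rad of 0.
- sign_top (a point): Top edge of the sign on its pivot axis, 140 mm above the bench. White plate 120 mm wide, 80 mm high (60 to 140 mm above the bench), 8 mm thick, pivoted about its upright middle line; one face has a dark horizontal bar 84 x 18 mm, the other a dark disc of 54 mm. At joint value q its width runs along the foot's y axis turned by q.
- flask_a: conical glass flask with a paper stopper, 64 mm wide, 115 mm high; origin at the centre of its underside. Bystander.
- flask_b: conical glass flask with a paper stopper, 64 mm wide, 115 mm high; origin at the centre of its underside. Bystander.
- flask_c: conical glass flask with a paper stopper, 82 mm wide, 150 mm high; origin at the centre of its underside. Bystander.
- dish_a: closed flat round dish of seeds, 90 mm across, 15 mm high; origin at the centre of its underside. Bystander.
- dish_b: closed flat round dish of seeds, 90 mm across, 15 mm high; origin at the centre of its underside. Bystander.
- dish_c: closed flat round dish of seeds, 90 mm across, 15 mm high; origin at the centre of its underside. Bystander.
- jar: small closed jar, 56 mm wide, 75 mm high; origin at the centre of its underside. Bystander.

How it is judged (in metres and radians):
On the way, in this order (a step that is already met when the one before it is completed fails the run):
1. the cell lies home in the bay, button end to the stop, spring pressed, let go (x of cell in the frame of bay_axis between -0.003 and 0.003 m and y of cell in the frame of bay_axis between -0.003 and 0.003 m and z of cell in the frame of bay_axis between -0.0025 and 0.003 m and x of cell_button in the frame of bay_axis above 0.02 m and angle between the x axis of cell and the x axis of logger, either way round below 0.08 rad and value of joint spring above 0.003 m and linear speed of cell below 0.03 m/s and contact force between the fingers and cell below 0.1 N), for 0.2 s.
2. then the sign is turned to show its disc to the front ((value of joint sign between 2.97159 and 3.31159 rad or value of joint sign between -3.31159 and -2.97159 rad) and velocity of joint sign between -0.2 and 0.2 rad/s), for 0.2 s.
At the end, for the whole second after the job is handed in: Cell at rest in the bay, let go: middle within 3 mm of bay_axis along and across, -2.5 to +3 mm in height, within 0.08 rad of the bay line, button to the stop, spring at least 3 mm in. Sign still, within 0.17 rad (10 degrees) of square with its disc face to the front (all of step 1 and all of step 2); the robot touches nothing.
It fails at once if a dish, a flask or the jar is moved by more than 30 mm or a flask or the jar tipped over (distance of any of flask_a, flask_b, flask_c, dish_a, dish_b, dish_c, jar from where it was at the start of the episode above 0.03 m or angle between any of flask_a, flask_b, flask_c, jar's own z axis and vertical above 0.6 rad).
It also fails if it takes over 64 s, if anything falls off the work surface, if the arm or the gripper's body presses on something with over 40 N, if the wrist force passes 120 N, or if a joint passes its speed limit or range.

## Robot

A 7-joint arm with a two-finger parallel gripper is mounted at the origin on the work surface. World frame = base frame: x ahead of the robot, y to its left, z up, the work surface at z = 0. Lengths are in mm, angles in rad, forces in N, time in s.
With the tool pointing down it reaches from about 400 to 875 mm from the base axis. Payload 4.4 kg.
Tool frame: the origin (TCP) lies between the finger pads; the fingertips stand ctrl.tip_reach ahead of it and the grasp point (between the pads) lies 8 mm behind it (ctrl.tip_reach is the distance from the TCP to the fingertips, in mm); z points along the fingers, y is the direction in which the jaws open and shut (so a half turn about z gives the same grasp; the last joint's range is limited). The gripper opens to 85 mm and grips with 20 to 120 N. Pads are 22 mm wide; open, the fingers measure 114 mm over their backs; the gripper's body (76 mm by 85 mm) begins 54 mm behind the grasp point. The pads swing forward as they close: fully open they stand 13 mm farther back than shut.
Start: joints at [1.114, 0.628, 0.038, 1.517, -0.027, 0.996, -0.02], TCP at [247.632, -600.996, 218.313] pointing down, gripper open.
Joint ranges: [-3.06, 3.06], [-0.37, 2.12], [-1.25, 1.32], [0.18, 2.47], [-1.1, 4.24], [0.23, 1.98], [-2.94, 2.94]. Speed limits (rad/s): [2.57, 2.57, 3.14, 3.14, 3.14, 3.14, 3.14].

## Interface

Orientations are given as [roll, pitch, yaw] about the fixed x, y, z axes, in that order (R = Rz(yaw) Ry(pitch) Rx(roll)).
In Python, from cell import status, viewer, order, ctrl gives the robot as it stands.
- The arm moves only by the tool play_rows, never from a script. Its argument "series" is a list of rows, each a list of 5 numbers: the shift along the tool's x, y, z in cm, then the turn about the tool's z in degrees, then the closure, from 0 (fully open) to 1 (shut). In form: [[x, y, z, yaw, gripper], ...]. A call has 1 to 8 rows; each row is the pose to reach, as a shift and turn from the pose commanded when the call began, along the tool's axes at that moment; what a row does not reach only later rows make up. A row lasts 1/10 s, in which the tool goes at most 50 mm and 8.59 degrees, less where a joint would pass 70% of its speed; a pose out of reach is approached as far as the arm can. A call with a gripper value outside its range is refused whole. The fingers move at their own pace and stop on an object; the grip force is fixed at half the most. Time passes only in rows, so rows that repeat a pose let the fingers close. It gives the time, the measured TCP pose, the force and the opening at its end, in the units of the state.
- status.read_state(): the state, without advancing time (a new reading comes with each control period).
- viewer.get_image(name): name is "side" or "top" or "wrist"; returns a dict with "img" (384x512x3 uint8, red, green, blue), "vfov" (degrees; the focal length in pixels is half the picture's height over the tangent of half this angle, whatever the lens; pixels are square), "cx", "cy" (the principal point, pixels), "dist_coeffs" ([k1, k2, p1, p2, k3] as OpenCV has them; the pictures are not rectified), "rvec" (rotation vector, rad) and "tvec" (3), from world to camera coordinates, as OpenCV has them; the wrist camera has in their place "tool_from_camera" (4x4, takes a point from camera to tool coordinates, whose origin is the TCP and whose axes are the flange's). Camera axes: x right, y down, z forward; pixel columns grow to the right and rows downward; lengths in mm; the calibration is good to about 2 mm. A picture is of the moment at which its call begins: read the wrist's pose just before it. There is no depth.
- order.finish_job(): hands the job in, once; it reports no verdict.
The state is a dict: "clock": time; "qpos": joint angles; "qd": joint speeds; "tau": joint torques, N m; "eef_pos": TCP position; "tool_rot": TCP orientation; "force": force on the tool from outside, world axes, zero at the start; "torque": the same for the moment, N m; "width": finger opening in mm.
Only numpy, scipy, OpenCV 4.12 (cv2) and the standard library are available. Lean on these libraries where they do the work, as an engineer would, in place of code of your own. Each camera call takes 0.05 s, during which the arm holds its last target. There are 200 camera calls.

## Working session

There is one attempt and no reset: what is moved stays moved. The work goes in short steps, Python scripts to look and compute and a tool call to move; the robot and the scene stay as the last step left them, time stands still between calls to the robot, and variables do not carry over. Pictures are saved under pics/ and viewed, about 8 in all and at most 12, crops included, and the job is handed in when it is done.

Besides the shell and the picture viewer there is one more tool, called by a JSON object that holds its "op" and its "data", one argument or row to a line. play_rows: Moves the arm, as the interface text tells. Its arguments: {"type":"object","properties":{"series":{"type":"array","items":{"type":"array","items":{"type":"number"}}}},"required":["series"]}

```bash
ls; mkdir -p pics; python3 - <<'E'
from cell import status, viewer, order, ctrl
import cv2,numpy as np
print(status.read_state()); print(ctrl.tip_reach)
ims=[]
for n in ["side","top","wrist"]:
    d=viewer.get_image(n); im=d.pop("img"); print(n,d)
    cv2.imwrite(f"pics/{n}0.png",im[:,:,::-1]); ims.append(im[:,:,::-1])
E
```

```text
pics
{'clock': 0.0, 'qpos': array([ 1.11420057,  0.62932984,  0.03847515,  1.51837065, -0.02699342,
        0.99629214, -0.01998537]), 'qd': array([ 0.00075257,  0.00129282, -0.00072143,  0.00098013, -0.00153338,
        0.00089649,  0.00106488]), 'tau': array([ 1.00495723e-03, -5.63402724e+01,  1.22570615e+00, -1.93441415e+01,
        1.08027802e-02,  1.06234686e-02, -1.36320412e-05]), 'eef_pos': array([ 247.36079779, -600.39324012,  217.39943068]), 'tool_rot': array([-3.13971221e+00,  4.90394404e-05,  3.90787101e-01]), 'force': array([ 0.23957265,  0.27261993, -0.02011535]), 'torque': array([0.00499748, 0.04050012, 0.01718195]), 'width': 85.101277612921}
11.0
side {'vfov': 44.88939756450926, 'cx': 252.56870070145243, 'cy': 194.57564858482965, 'dist_coeffs': array([-0.05859396,  0.        ,  0.        ,  0.        ,  0.        ]), 'rvec': array([ 0.84189916, -2.51737461,  1.13226057]), 'tvec': array([445.73097264, 286.57391715, 903.10100517])}
top {'vfov': 52.26718693945987, 'cx': 260.94701331862456, 'cy': 186.4927085746445, 'dist_coeffs': array([-0.1282042,  0.       ,  0.       ,  0.       ,  0.       ]), 'rvec': array([ 2.16629381, -2.12314033,  0.14870604]), 'tvec': array([  -7.25512893,  567.19052793, 1162.23059475])}
wrist {'vfov': 61.238823430071626, 'cx': 252.65013944253454, 'cy': 189.77951272462195, 'dist_coeffs': array([-0.08688346,  0.        ,  0.        ,  0.        ,  0.        ]), 'tool_from_camera': array([[ 7.74285222e-04, -9.64898814e-01, -2.62620791e-01,
         6.57752424e+01],
       [ 9.99999161e-01,  4.74265997e-04,  1.20579134e-03,
         7.90542894e-01],
       [-1.03891452e-03, -2.62621505e-01,  9.64898371e-01,
        -1.54790886e+02],
       [ 0.00000000e+00,  0.00000000e+00,  0.00000000e+00,
         1.00000000e+00]])}
```

View pics/top0.png

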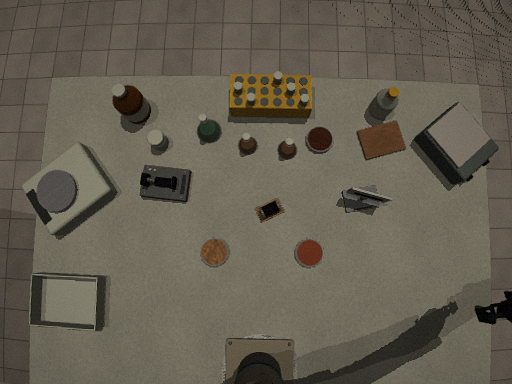

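View pics/side0.png

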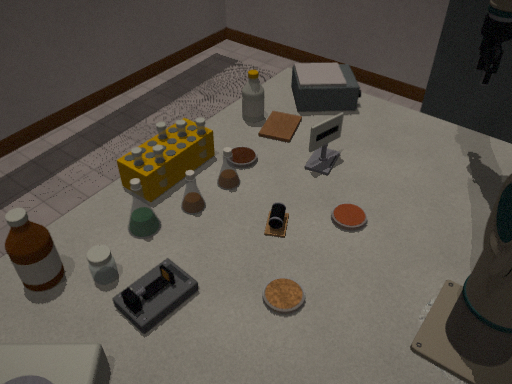

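```bash
cat > h.py <<'E'
from cell import status, viewer, order, ctrl
import cv2,numpy as np
from scipy.spatial.transform import Rotation as Ro
def shot(name,save=None):
    s=status.read_state(); d=viewer.get_image(name)
    im=d["img"][:,:,::-1].copy()
    f=im.shape[0]/2/np.tan(np.radians(d["vfov"]/2))
    K=np.array([[f,0,d["cx"]],[0,f,d["cy"]],[0,0,1]])
    if name=="wrist":
        T=np.eye(4);T[:3,:3]=Ro.from_euler("xyz",s["tool_rot"]).as_matrix();T[:3,3]=s["eef_pos"]
        W=T@d["tool_from_camera"]; R=W[:3,:3];c=W[:3,3]
    else:
        R=Ro.from_rotvec(d["rvec"]).as_matrix().T; c=-R@d["tvec"]
    if save: cv2.imwrite(f"pics/{save}.png",im)
    return dict(im=im,K=K,D=d["dist_coeffs"],R=R,c=c)
def cast(v,px,z):
    p=cv2.undistortPoints(np.float64(px).reshape(-1,1,2),v["K"],v["D"]).reshape(-1,2)
    r=np.c_[p,np.ones(len(p))]@v["R"].T
    return v["c"]+r*((z-v["c"][2])/r[:,2])[:,None]
def proj(v,X):
    Rt=v["R"].T
    return cv2.projectPoints(np.float64(X).reshape(-1,1,3),cv2.Rodrigues(Rt)[0],-Rt@v["c"],v["K"],v["D"])[0].reshape(-1,2)
def rel(p): # world point -> tool-axis shift (cm) for the TCP to get there
    s=status.read_state(); M=Ro.from_euler("xyz",s["tool_rot"]).as_matrix()
    return M.T@(np.float64(p)-s["eef_pos"])/10
E
python3 - <<'E'
from h import *
np.set_printoptions(precision=1,suppress=True)
v=shot("top")
print("logger",cast(v,[(165,183),(145,166),(190,168),(187,202),(140,197)],30))
print("cell",cast(v,[(270,210)],32),"rest corners",cast(v,[(255,210),(278,198),(285,209),(262,222)],8))
print("sign",cast(v,[(345,190),(391,205)],140), cast(v,[(342,208),(346,187),(384,209)],10))
print("objs",cast(v,[(214,252),(309,253),(319,139),(158,141),(208,130),(247,144),(287,149)],10))
big=cv2.resize(v["im"][150:230,130:400],None,fx=2.9,fy=2.9,interpolation=cv2.INTER_CUBIC)
w=shot("side"); b2=cv2.resize(w["im"][190:340,100:300],None,fx=3,fy=2.4,interpolation=cv2.INTER_CUBIC)
b2=cv2.resize(b2,(783,360)) 
cv2.imwrite("pics/c1.png",cv2.convertScaleAbs(np.vstack([cv2.resize(big,(783,232)),b2]),alpha=1.5,beta=20))
E
```

```text
logger [[573.8 305.   30. ]
 [627.  372.6  30. ]
 [623.  228.1  30. ]
 [515.6 232.5  30. ]
 [528.  382.3  30. ]]
cell [[496.1 -25.1  32. ]] rest corners [[497.2  21.5   8. ]
 [536.4 -50.    8. ]
 [502.2 -72.5   8. ]
 [460.1  -1.2   8. ]]
sign [[ 547.6 -234.4  140. ]
 [ 507.2 -366.5  140. ]] [[ 508.4 -251.9   10. ]
 [ 575.4 -265.2   10. ]
 [ 507.4 -386.6   10. ]]
objs [[ 363.8  145.5   10. ]
 [ 366.8 -148.5   10. ]
 [ 730.  -179.6   10. ]
 [ 714.2  341.5   10. ]
 [ 753.1  179.6   10. ]
 [ 708.5   51.9   10. ]
 [ 694.6  -76.6   10. ]]
```

View pics/c1.png

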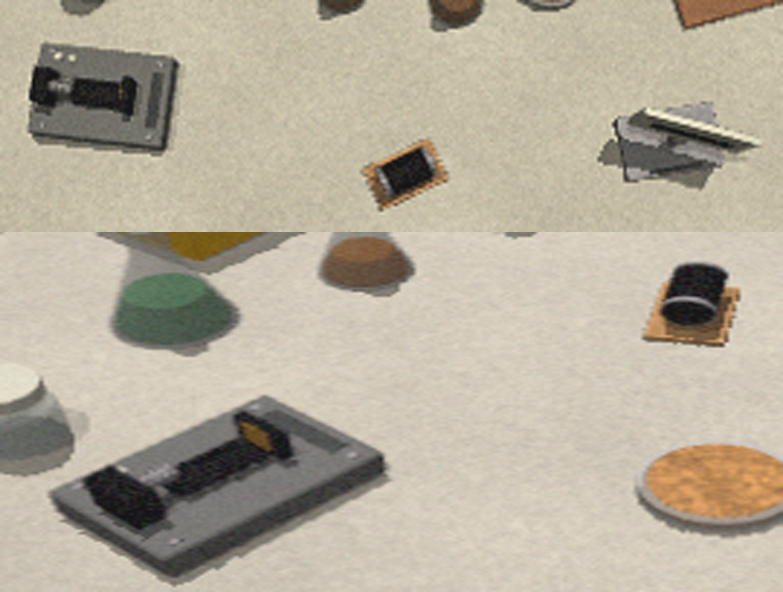

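{"op": "play_rows", "data": {
  "series": [
    [4,-4,0,-8,0],
    [7,-7,0,-16,0],
    [10.5,-10.2,0,-24,0],
    [14,-13.6,0,-32,0],
    [17.5,-17,0,-40,0],
    [21,-20.4,0,-48,0],
    [24.5,-23.8,0,-56,0],
    [28,-27.2,0,-64,0]
  ]
}}

```text
clock: 1.05
eef_pos: [403.4, -241.2, 218.6]
tool_rot: [3.141, 0.0, 1.513]
force: [0.6, -0.5, -0.4]
width: 85.4
```

```bash
python3 - <<'E'
from h import *
s=status.read_state(); print(s["eef_pos"],np.degrees(s["tool_rot"]),s["qpos"]); print(rel((496,-25,217)))
E
```

```text
[ 403.44314472 -241.15045947  218.60511804] [1.79961838e+02 2.76902625e-02 8.66968375e+01] [ 0.70445707  0.38565862 -0.30576778  1.99589144  0.16168273  0.78207875
  0.24714804]
[22.11251508  7.99476673  0.15515009]
```

{"op": "play_rows", "data": {
  "series": [
    [3.5,1.3,0,-6,0],
    [7,2.6,0,-12,0],
    [10.5,3.9,0,-18,0],
    [14,5.2,0,-24,0],
    [17.5,6.5,0,-30,0],
    [20,7.4,0,-32,0],
    [22,8,0,-32,0],
    [22,8,0,-32,0]
  ]
}}

```text
clock: 1.85
eef_pos: [497.7, -24.9, 218.6]
tool_rot: [3.139, -0.001, 2.071]
force: [-1.0, -0.1, 0.4]
width: 85.5
```

```bash
python3 - <<'E'
from h import *
v=shot("wrist","w1"); s=status.read_state(); print(s["eef_pos"],np.degrees(s["tool_rot"]),s["qpos"])
print(proj(v,[(496,-25,32),(497,21,8),(536,-50,8),(502,-72,8),(460,-1,8)]))
E
```

```text
[496.77584246 -27.25065033 218.3079127 ] [ 1.79990047e+02 -9.21480555e-03  1.18546474e+02] [ 0.33582649  0.44435072 -0.47550378  1.92487271  0.26854367  0.83439129
  0.21613163]
[[251.51171376 164.45893157]
 [272.20219948 125.16353799]
 [271.24496977 195.20434033]
 [236.84072886 197.63368021]
 [233.51009778 126.53999582]]
```

View pics/w1.png

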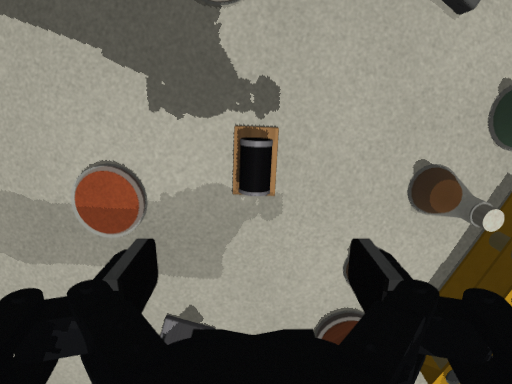

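{"op": "play_rows", "data": {
  "series": [
    [0,0,4,0,0],
    [0,0,8,0,0],
    [0,0,9,0,0],
    [0,0,9,0,0]
  ]
}}

```text
clock: 2.3
eef_pos: [495.2, -29.5, 127.3]
tool_rot: [-3.138, -0.001, 2.065]
force: [0.5, 0.3, -0.7]
width: 85.3
```

```bash
python3 - <<'E'
from h import *
v=shot("wrist","w2"); s=status.read_state(); print(s["eef_pos"],np.degrees(s["tool_rot"]))
u=proj(v,[(496,-25,32)])[0].astype(int); print(u)
x,y=u; c=v["im"][max(0,y-75):y+75,x-100:x+100]; print(max(0,y-75),x-100)
cv2.imwrite("pics/w2c.png",cv2.convertScaleAbs(cv2.resize(c,None,fx=4,fy=4,interpolation=cv2.INTER_CUBIC),alpha=1.5,beta=20))
E
```

```text
[496.59847827 -29.11941562 128.6504825 ] [-1.79965258e+02  4.89289611e-03  1.18328195e+02]
[257 182]
107 157
```

View pics/w2c.png

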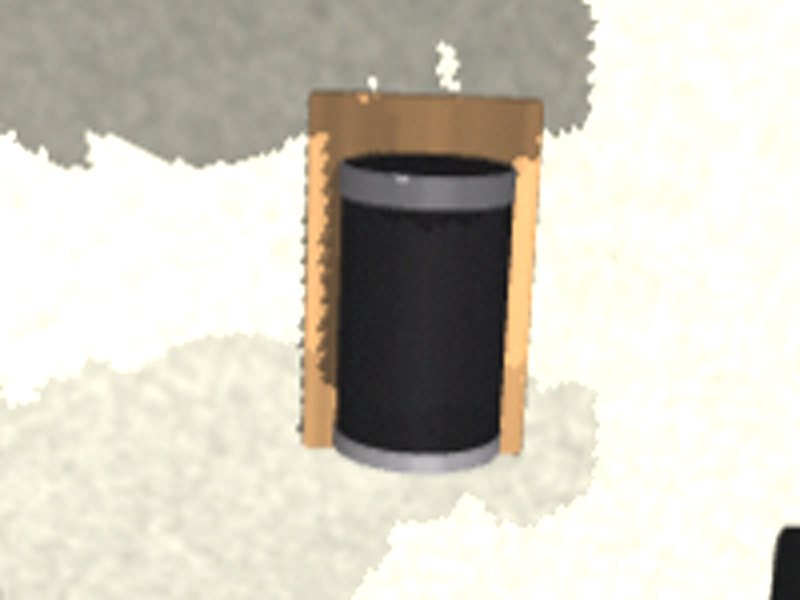

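{"op": "play_rows", "data": {
  "series": [
    [-4,0,-2,0,0],
    [-8,0,-4,0,0],
    [-12,0,-6,0,0],
    [-14,0,-6,0,0],
    [-14,0,-6,0,0]
  ]
}}

```text
clock: 2.85
eef_pos: [565.4, -156.4, 191.1]
tool_rot: [3.138, 0.005, 2.06]
force: [-0.9, 0.8, 0.1]
width: 85.4
```

```bash
python3 - <<'E'
from h import *
w=cv2.imread("pics/w2.png")[120:170,230:305]
v=shot("wrist","w3"); s=status.read_state(); print(s["eef_pos"],np.degrees(s["tool_rot"]))
u=proj(v,[(496,-25,32)])[0].astype(int); print(u)
x,y=u; y0=max(0,y-40); c=v["im"][y0:y0+80,x-37:x+38]
r=lambda a:cv2.convertScaleAbs(cv2.resize(a,None,fx=5,fy=5,interpolation=cv2.INTER_CUBIC),alpha=4,beta=10)
a,b=r(w),r(c); a=cv2.copyMakeBorder(a,0,b.shape[0]-a.shape[0],0,0,cv2.BORDER_CONSTANT)
cv2.imwrite("pics/w3c.png",np.hstack([a,b])); print(y0,x-37)
E
```

```text
[ 564.09849921 -153.55109879  190.37669477] [1.79862477e+02 1.44048105e-01 1.18179995e+02]
[253   6]
0 216
```

View pics/w3c.png

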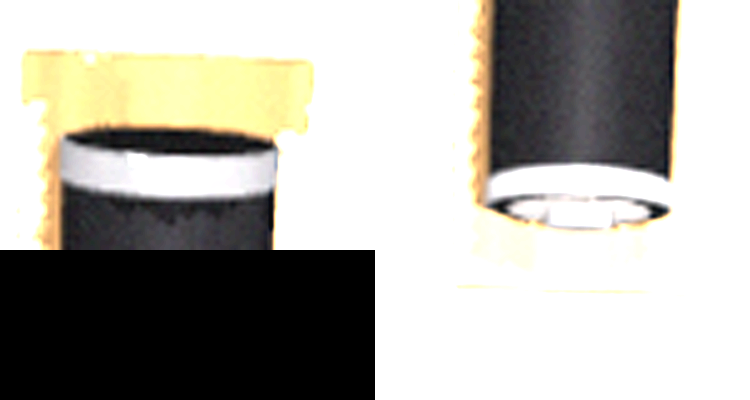

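```bash
cat >> h.py <<'E'
def load(png,tcp,rot):  # old wrist picture with its pose
    d=shot("wrist"); 
    M=Ro.from_euler("xyz",rot).as_matrix(); s=status.read_state(); M0=Ro.from_euler("xyz",s["tool_rot"]).as_matrix()
    d["c"]=M@(M0.T@(d["c"]-s["eef_pos"]))+np.float64(tcp); d["R"]=M@M0.T@d["R"]; d["im"]=cv2.imread(png); return d
E
python3 - <<'E'
from h import *
np.set_printoptions(precision=1,suppress=True)
v=load("pics/w2.png",[496.6,-29.1,128.65],np.radians([-179.965,0,118.33]))
w=load("pics/w3.png",[564.1,-153.55,190.38],np.radians([179.86,.144,118.18]))
A=cast(v,[(264,150.4)],48.7)[0];B=cast(v,[(261.5,225)],48.7)[0];C=cast(w,[(257,39.4)],48.7)[0]
print(A,B,C)
for e in (B,C): d=e-A; L=np.hypot(*d[:2]); print(L, np.degrees(np.arctan2(d[1],d[0])), A+d/L*30.5)
# rest rail/plate side edges (x), corners of plate
f=lambda p:cast(v,np.float64(p)/4+[157,107],6)
R=f([(312,92),(541,101),(522,452),(305,446)]);print(R,R.mean(0)); d=R[2]+R[3]-R[0]-R[1];print(np.degrees(np.arctan2(d[1],d[0])))
# cylinder silhouette via dark mask: mid line
g=v["im"].max(2); 
for y in (165,180,195,210):
    xs=np.where(g[y,225:310]<45)[0]+225; print(y,xs.min(),xs.max(),cast(v,[(xs.min(),y),((xs.min()+xs.max())/2,y),(xs.max(),y)],31.7)[:,:2].ravel())
E
```

```text
[489.4  -0.1  48.7] [515.7 -51.9  48.7] [512.1 -49.3  48.7]
58.08952777129784 -63.151034433111306 [503.2 -27.3  48.7]
54.15646443006453 -65.30721607957237 [502.2 -27.8  48.7]
[[463.7  -1.3   6. ]
 [507.4  20.1   6. ]
 [543.3 -50.7   6. ]
 [499.  -72.8   6. ]] [503.4 -26.2   6. ]
-63.40814464656421
165 242 284 [481.4 -20.4 496.  -12.5 510.6  -4.7]
180 242 283 [487.1 -31.2 501.5 -23.4 516.  -15.7]
195 241 282 [492.2 -42.6 506.8 -34.8 521.4 -26.9]
210 241 281 [498.1 -54.  512.6 -46.2 527.1 -38.5]
```

```bash
cat >> h.py <<'E'
def pose(n=6):
    P=[];Y=[]
    for i in range(n):
        viewer.get_image("top"); s=status.read_state(); P.append(s["eef_pos"]); Y.append(s["tool_rot"][2])
    return np.mean(P,0),np.degrees(np.mean(Y)),s
def go(p,yaw):
    P,y,s=pose(); a=np.radians(y); d=np.float64(p)-P
    print("tcp",P.round(1),"yaw",y.round(2),"q7",s["qpos"][6].round(2),"force",s["force"].round(1),"w",round(s["width"],1))
    print("shift cm",np.round([(d[0]*np.cos(a)+d[1]*np.sin(a))/10,(d[0]*np.sin(a)-d[1]*np.cos(a))/10,-d[2]/10],2),"turn",round(y-yaw,1))
E
python3 - <<'E'
from h import *
go((498.7,-18.4,23.7),116.6)
E
```

```text
tcp [ 562.9 -150.3  188.7] yaw 118.49 q7 0.41 force [-0.6  0.3  0.2] w 85.4
shift cm [14.65  0.65 16.5 ] turn 1.9
```

{"op": "play_rows", "data": {
  "series": [
    [4,0.2,3,0,0],
    [8,0.4,6,1,0],
    [12,0.6,9,1.9,0],
    [14.65,0.65,10,1.9,0],
    [14.65,0.65,10,1.9,0],
    [14.65,0.65,10,1.9,0]
  ]
}}

```text
clock: 3.9
eef_pos: [499.4, -18.8, 88.3]
tool_rot: [-3.141, 0.0, 2.035]
force: [-0.0, 1.3, 0.1]
width: 85.4
```

```bash
python3 - <<'E'
from h import *
go((498.7,-18.4,23.7),116.6)
E
```

```text
tcp [500.2 -20.5  88.8] yaw 116.4 q7 0.04 force [-0.4 -0.9 -0.2] w 85.7
shift cm [ 0.26 -0.04  6.51] turn -0.2
```

{"op": "play_rows", "data": {
  "series": [
    [0.2,0,3,0,0],
    [0.2,0,5.5,0,0],
    [0.2,0,6.5,0,0],
    [0.2,0,6.5,0,0],
    [0.2,0,6.5,0,1],
    [0.2,0,6.5,0,1],
    [0.2,0,6.5,0,1],
    [0.2,0,6.5,0,1]
  ]
}}

```text
clock: 5.0
eef_pos: [497.8, -18.4, 24.1]
tool_rot: [-3.14, 0.001, 2.033]
force: [-4.4, 2.0, 32.7]
width: 28.2
```

{"op": "play_rows", "data": {
  "series": [
    [0,0,0,0,1],
    [0,0,0,0,1],
    [0,0,0,0,1],
    [0,0,0,0,1]
  ]
}}

```text
clock: 5.4
eef_pos: [497.7, -18.4, 24.5]
tool_rot: [-3.141, 0.001, 2.033]
force: [-4.0, -0.8, 11.4]
width: 27.3
```

```bash
python3 - <<'E'
from h import *
go((498.7,-18.4,23.7),116.6)
E
```

```text
tcp [497.8 -18.4  24.5] yaw 116.47 q7 -0.03 force [-1.7 -0.9 11.5] w 27.3
shift cm [-0.04  0.08  0.08] turn -0.1
```

```bash
python3 - <<'E'
from h import *
v=shot("wrist"); w=shot("side"); 
x,y=proj(w,[(503,-27,32)])[0].astype(int)
a=cv2.resize(v["im"],(400,300)); b=cv2.resize(w["im"][y-38:y+37,x-50:x+50],(400,300),interpolation=cv2.INTER_CUBIC)
cv2.imwrite("pics/g1.png",cv2.convertScaleAbs(np.hstack([a,b]),alpha=1.8,beta=15))
E
```

```text
(no output)
```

View pics/g1.png

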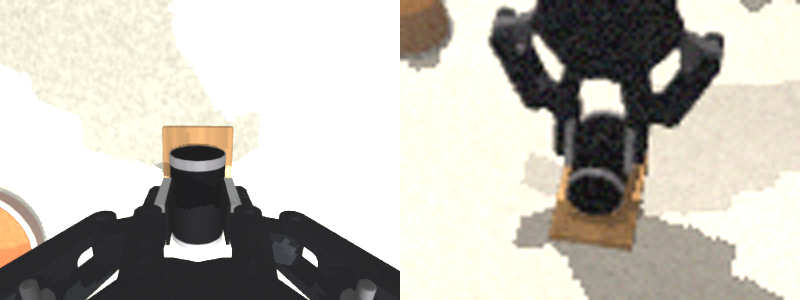

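{"op": "play_rows", "data": {
  "series": [
    [0,0,-1,0,1],
    [0,0,-3,0,1],
    [0,0,-6,0,1],
    [0,0,-8,0,1],
    [0,0,-8,0,1],
    [0,0,-8,0,1]
  ]
}}

```text
clock: 6.4
eef_pos: [498.5, -17.9, 103.7]
tool_rot: [3.141, 0.001, 2.033]
force: [-0.3, 0.4, -1.5]
width: 27.4
```

```bash
python3 - <<'E'
from h import *
go((498.7,-18.4,23.7),116.6)
v=shot("wrist","w4"); w=shot("side","s4"); 
P=status.read_state()["eef_pos"]; x,y=proj(w,[P])[0].astype(int)
a=cv2.resize(v["im"][100:340,96:416],(400,300)); b=cv2.resize(w["im"][y-38:y+37,x-50:x+50],(400,300),interpolation=cv2.INTER_CUBIC)
cv2.imwrite("pics/g2.png",cv2.convertScaleAbs(np.hstack([a,b]),alpha=2.5,beta=15))
E
```

```text
tcp [497.7 -17.8 102.5] yaw 116.49 q7 0.04 force [ 0.4 -1.2 -1.6] w 27.2
shift cm [-0.1   0.07  7.88] turn -0.1
```

View pics/g2.png

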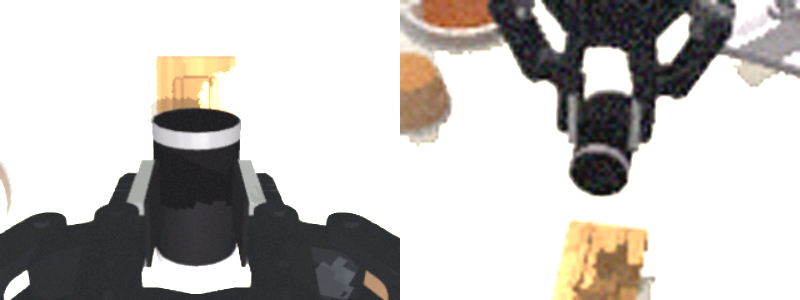

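```bash
cat > tilt.py <<'E'
from h import *
from scipy.optimize import least_squares
# cell in tool frame (x,z plane): pixel rows of flat rim bottom, flat rim top, rear (body end) rim top
def solve(rows,have=(1,1,1),col=252,w=None,v=None):
    d=viewer.get_image("wrist"); f=192/np.tan(np.radians(d["vfov"]/2)); T=d["tool_from_camera"]; 
    K=np.array([[f,0,d["cx"]],[0,f,d["cy"]],[0,0,1]])
    p=cv2.undistortPoints(np.float64([[col,r] for r in rows]).reshape(-1,1,2),K,d["dist_coeffs"]).reshape(-1,2)
    Ti=np.linalg.inv(T)
    def res(q):
        x,z,t=q  # cell middle, tilt: button end raised positive; button dir = tool -x
        u=np.array([-np.cos(t),-np.sin(t)]); n=np.array([-np.sin(t)*-1*-1,-np.cos(t)]) # n: up (-z)
        n=np.array([np.sin(t),-np.cos(t)])
        m=np.array([x,z]); P=[m-30.5*u-17*n,m-30.5*u+17*n,m+27.5*u+17*n]
        o=[]
        for a,pp in zip(P,p):
            c=Ti@np.array([a[0],0,a[1],1]); o.append(c[1]/c[2]-pp[1])
        return np.array(o)*f
    return least_squares(res,[10,-8,0]),res
E
python3 - <<'E'
from tilt import *
im=cv2.imread("pics/w4.png"); g=im.max(2).astype(int)
print(list(enumerate(g[180:215,252],180)));print(list(enumerate(g[295:325,252],295)))
r,_=solve([187,204.8,309.6]);print(r.x,np.degrees(r.x[2]),r.cost)
E
```

```text
[(180, np.int64(82)), (181, np.int64(73)), (182, np.int64(73)), (183, np.int64(72)), (184, np.int64(72)), (185, np.int64(72)), (186, np.int64(39)), (187, np.int64(11)), (188, np.int64(9)), (189, np.int64(9)), (190, np.int64(10)), (191, np.int64(8)), (192, np.int64(8)), (193, np.int64(7)), (194, np.int64(9)), (195, np.int64(9)), (196, np.int64(7)), (197, np.int64(8)), (198, np.int64(8)), (199, np.int64(7)), (200, np.int64(9)), (201, np.int64(7)), (202, np.int64(9)), (203, np.int64(9)), (204, np.int64(9)), (205, np.int64(11)), (206, np.int64(70)), (207, np.int64(91)), (208, np.int64(92)), (209, np.int64(92)), (210, np.int64(92)), (211, np.int64(93)), (212, np.int64(93)), (213, np.int64(92)), (214, np.int64(93))]
[(295, np.int64(17)), (296, np.int64(17)), (297, np.int64(19)), (298, np.int64(19)), (299, np.int64(19)), (300, np.int64(18)), (301, np.int64(17)), (302, np.int64(18)), (303, np.int64(18)), (304, np.int64(17)), (305, np.int64(18)), (306, np.int64(17)), (307, np.int64(17)), (308, np.int64(19)), (309, np.int64(17)), (310, np.int64(17)), (311, np.int64(17)), (312, np.int64(32)), (313, np.int64(92)), (314, np.int64(141)), (315, np.int64(141)), (316, np.int64(140)), (317, np.int64(141)), (318, np.int64(140)), (319, np.int64(140)), (320, np.int64(188)), (321, np.int64(210)), (322, np.int64(212)), (323, np.int64(210)), (324, np.int64(210))]
[-1.25510688e+01  8.81706077e+00  6.14792117e-03] 0.35224993564565593 9.019266735644666e-28
```

```bash
python3 - <<'E'
from tilt import *
for rows in ([186,205.5,319.7],[186,205.5,313]):
    r,_=solve(rows);print(r.x,np.degrees(r.x[2]),r.cost)
E
```

```text
[-8.36218693e+00 -5.04125592e+00  5.01804755e-03] 0.287512946221407 1.0134007568140074e-29
[-1.06572402e+01  3.26435931e+00 -1.00492451e-02] -0.5757793290241989 5.067003784070037e-29
```

{"op": "play_rows", "data": {
  "series": [
    [3,2.8,-4,5,1],
    [6,5.6,-7,10,1],
    [9,8.4,-10,15,1],
    [12,11.2,-10,20,1],
    [15,14,-10,25,1],
    [18,16.5,-10,29.5,1],
    [20,18.5,-10,29.5,1],
    [20,18.5,-10,29.5,1]
  ]
}}

```text
clock: 7.75
eef_pos: [574.3, 250.2, 203.1]
tool_rot: [3.141, -0.005, 1.525]
force: [-0.3, 0.3, -1.2]
width: 27.2
```

```bash
python3 - <<'E'
from h import *
go((574,245,200),87)
v=shot("wrist","w5"); s=status.read_state(); P,y,_=pose(4); print(s["eef_pos"],P,y)
cv2.imwrite("pics/w5c.png",cv2.convertScaleAbs(cv2.resize(v["im"][0:240,130:410],(700,600),interpolation=cv2.INTER_CUBIC),alpha=2,beta=15))
E
```

```text
tcp [574.4 243.2 203. ] yaw 86.99 q7 -0.67 force [ 0.5 -0.3 -1.7] w 26.9
shift cm [ 0.18 -0.05  0.3 ] turn -0.0
[574.84692083 242.16797977 203.36129833] [574.85220092 242.85980855 203.47132037] 86.91686416815809
```

View pics/w5c.png

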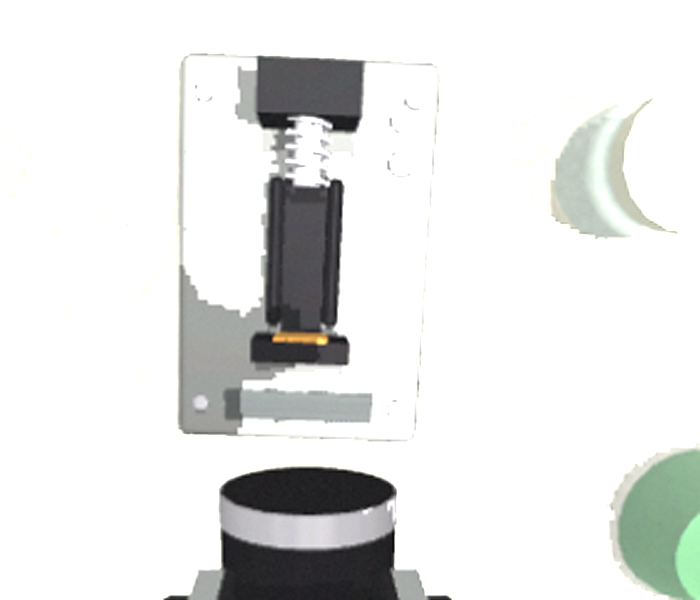

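```bash
python3 - <<'E'
from h import *
np.set_printoptions(precision=1,suppress=True)
v=load("pics/w5.png",[574.85,242.7,203.4],np.radians([180,0,86.95]))
f=lambda p,z:cast(v,np.float64(p)/2.5+[130,0],z)
C=f([(185,55),(438,65),(414,440),(180,435)],30);print(C,C.mean(0))
d=C[2]+C[3]-C[0]-C[1];print("yaw",np.degrees(np.arctan2(d[1],d[0])),np.hypot(*d[:2])/2)
d=C[2]+C[1]-C[0]-C[3];print("yaw",np.degrees(np.arctan2(d[1],d[0]))-180,np.hypot(*d[:2])/2)
s=f([(300.5,342)],62.7)[0]; b=f([(310.5,113)],67.7)[0]; d=s-b; L=np.hypot(*d[:2]); u=d/L
print("stop",s,"block",b,L,"should be 77.5 yaw",np.degrees(np.arctan2(d[1],d[0])))
u[2]=0;print("bay from stop",s-30.5*u,"from block",b+47*u)
g=v["im"]; 
E
```

```text
[[536.5 384.2  30. ]
 [631.5 375.6  30. ]
 [618.9 230.8  30. ]
 [522.  238.1  30. ]] [577.2 307.1  30. ]
yaw -95.32475737217023 146.07549211519375
yaw -184.7144727409325 96.27145955387354
stop [574.5 277.   62.7] block [582.1 354.4  67.7] 77.72332408071686 should be 77.5 yaw -95.62361930968684
bay from stop [577.4 307.4  62.7] from block [577.5 307.6  67.7]
```

```bash
python3 - <<'E'
from h import *
go((577,303.3,87.7),84.6)
E
```

```text
tcp [574.7 243.7 203.4] yaw 86.98 q7 -0.67 force [ 0.6  0.6 -1.3] w 27.1
shift cm [ 5.96 -0.09 11.57] turn 2.4
```

{"op": "play_rows", "data": {
  "series": [
    [3,0,2,1.2,1],
    [5.9,-0.1,5,2.4,1],
    [5.95,-0.1,8,2.4,1],
    [5.95,-0.1,10.5,2.4,1],
    [5.95,-0.1,11.5,2.4,1],
    [5.95,-0.1,11.5,2.4,1],
    [5.95,-0.1,11.5,2.4,1]
  ]
}}

```text
clock: 9.35
eef_pos: [577.7, 303.6, 89.4]
tool_rot: [3.14, -0.001, 1.476]
force: [-0.7, -0.4, -1.5]
width: 27.1
```

```bash
python3 - <<'E'
from h import *
go((577,303.3,58.7),84.6)
E
```

```text
tcp [577.8 303.6  89.8] yaw 84.57 q7 -0.82 force [ 0.1 -0.2 -1.8] w 27.0
shift cm [-0.04 -0.08  3.11] turn -0.0
```

{"op": "play_rows", "data": {
  "series": [
    [0,-0.08,0.8,0,1],
    [0,-0.08,1.4,0,1],
    [0,-0.08,1.7,0,1],
    [0,-0.08,1.9,0,1],
    [0,-0.08,2.1,0,1],
    [0,-0.08,2.3,0,1],
    [0,-0.08,2.3,0,1]
  ]
}}

```text
clock: 10.35
eef_pos: [578.7, 311.8, 70.9]
tool_rot: [3.134, -0.014, 1.478]
force: [0.1, 13.2, 20.3]
width: 3.9
```

```bash
python3 - <<'E'
from h import *
go((577,303.3,58.7),84.6)
im=shot("wrist","w6")["im"]; g=im.max(2); print(g[150:330:2,252].tolist())
E
```

```text
tcp [579.5 313.6  71. ] yaw 84.78 q7 -0.83 force [ 0.1 10.6 19.6] w -0.0
shift cm [-1.05 -0.16  1.23] turn 0.2
[32, 31, 129, 152, 185, 185, 150, 181, 185, 185, 163, 189, 151, 178, 184, 127, 181, 96, 100, 101, 107, 107, 107, 108, 107, 89, 14, 15, 16, 16, 16, 14, 15, 16, 17, 15, 15, 11, 12, 15, 13, 16, 14, 14, 15, 15, 14, 15, 13, 14, 13, 14, 15, 14, 14, 14, 16, 18, 18, 17, 18, 18, 16, 16, 16, 18, 17, 18, 18, 17, 17, 18, 17, 17, 17, 16, 16, 17, 17, 16, 16, 17, 90, 168, 200, 197, 204, 207, 204, 206]
```

```bash
python3 - <<'E'
from h import *
v=cv2.imread("pics/w6.png"); w=shot("side","s6")
x,y=proj(w,[(577,307,60)])[0].astype(int)
a=cv2.resize(v[80:380,56:456],(400,300)); b=cv2.resize(w["im"][y-52:y+53,x-70:x+70],(400,300),interpolation=cv2.INTER_CUBIC)
cv2.imwrite("pics/g6.png",cv2.convertScaleAbs(np.hstack([a,b]),alpha=2,beta=15))
E
```

```text
(no output)
```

View pics/g6.png

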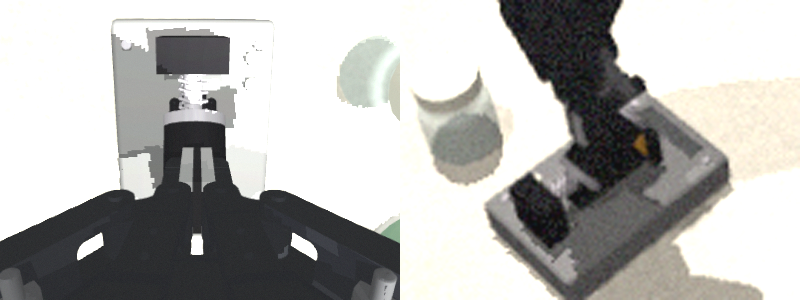

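{"op": "play_rows", "data": {
  "series": [
    [0,0,-0.4,0,0],
    [0,0,-0.5,0,0],
    [0,0,-0.5,0,0],
    [0,0,-0.5,0,0],
    [0,0,-4,0,0],
    [0,0,-8,0,0],
    [0,0,-8,0,0],
    [0,0,-8,0,0]
  ]
}}

```text
clock: 11.55
eef_pos: [576.5, 302.3, 145.5]
tool_rot: [3.141, 0.001, 1.475]
force: [-0.7, 0.3, 0.1]
width: 85.5
```

```bash
python3 - <<'E'
from h import *
go((577,303.3,58.7),84.6)
v=shot("wrist","w7"); w=shot("side","s7")
x,y=proj(w,[(577,307,60)])[0].astype(int)
a=cv2.resize(v["im"][90:270,132:372],(400,300),interpolation=cv2.INTER_CUBIC); b=cv2.resize(w["im"][y-38:y+37,x-50:x+50],(400,300),interpolation=cv2.INTER_CUBIC)
cv2.imwrite("pics/g7.png",cv2.convertScaleAbs(np.hstack([a,b]),alpha=2,beta=15))
print(v["c"],proj(v,[(577.4,307.3,72.7),(574.8,279.8,72.7),(574.8,279.8,62.7),(580,337,72.7)]))
E
```

```text
tcp [575.3 302.2 143.8] yaw 84.57 q7 -0.8 force [-0.3  0.5 -0.3] w 85.9
shift cm [0.12 0.16 8.51] turn -0.0
[581.81962516 368.00154386 298.6574352 ] [[255.06157942 188.23207741]
 [254.96333526 224.05560184]
 [254.90149944 219.32832876]
 [254.87169458 146.99526546]]
```

View pics/g7.png

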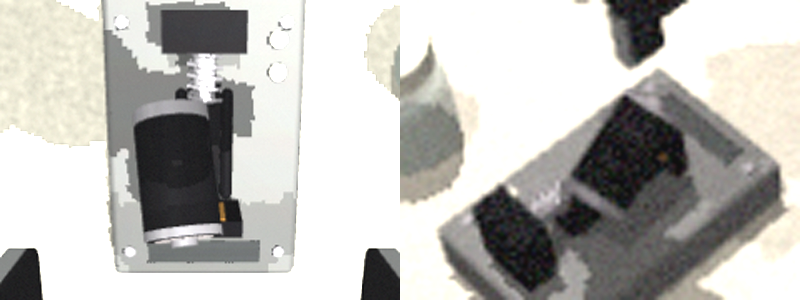

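```bash
cat > m7.py <<'E'
from h import *
np.set_printoptions(precision=1,suppress=True)
v=load("pics/w7.png",[575.8,302.3,143.8],np.radians([180,0,84.57]))
o=np.array([577.4,307.3,55.7]);a=np.radians(-95.4);u=np.array([np.cos(a),np.sin(a),0]);n=np.array([-u[1],u[0],0])
f=lambda p,z:cast(v,np.float64(p)*.6+[132,90],z)
bay=lambda X:np.c_[(X-o)@u,(X-o)@n,X[:,2]-o[2]]
F=f([(172,110)],52);B=f([(184,235)],75)
print(bay(F),bay(B)); d=(B-F)[0]; print(F,B,np.hypot(*d[:2]),np.degrees(np.arctan2(d[1],d[0])))
print("stop check",bay(f([(243,201),(243,236)],62.7)))
print("block",bay(f([(162,53),(247,53)],67.7)))
E
python3 m7.py
```

```text
[[-19.7 -14.6  -3.7]] [[32.5 -8.8 19.3]]
[[564.7 328.3  52. ]] [[565.6 275.7  75. ]] 52.519357315165024 -89.05989039899988
stop check [[20.8 18.1  7. ]
 [38.1 18.5  7. ]]
block [[-46.5 -17.6  12. ]
 [-46.5  18.1  12. ]]
```

```bash
python3 - <<'E'
from h import *
go((565.2,300.6,54),90.9)
E
```

```text
tcp [576.  303.3 145.2] yaw 84.59 q7 -0.8 force [1.1 0.1 0.9] w 85.7
shift cm [-0.37 -1.05  9.12] turn -6.3
```

{"op": "play_rows", "data": {
  "series": [
    [-0.4,-1.05,1,-6.3,0],
    [-0.4,-1.05,4,-6.3,0],
    [-0.4,-1.05,7,-6.3,0],
    [-0.4,-1.05,8.5,-6.3,0],
    [-0.4,-1.05,9.1,-6.3,0],
    [-0.4,-1.05,9.1,-6.3,0],
    [-0.4,-1.05,9.1,-6.3,0.5],
    [-0.4,-1.05,9.1,-6.3,0.5]
  ]
}}

```text
clock: 13.1
eef_pos: [566.2, 301.0, 55.7]
tool_rot: [3.139, -0.001, 1.586]
force: [-0.1, 0.5, -0.3]
width: 59.2
```

{"op": "play_rows", "data": {
  "series": [
    [0,0,0,0,0.55],
    [0,0,0,0,0.6],
    [0,0,0,0,0.65],
    [0,0,0,0,0.65],
    [0,0,0,0,0.65]
  ]
}}

```text
clock: 13.6
eef_pos: [565.7, 300.6, 55.3]
tool_rot: [3.14, -0.0, 1.586]
force: [-1.0, -0.6, 5.9]
width: 31.8
```

```bash
python3 - <<'E'
from h import *
go((565.2,300.6,54),90.9)
E
```

```text
tcp [565.7 300.5  55.3] yaw 90.89 q7 -0.76 force [-1.4 -0.6  5.4] w 31.3
shift cm [ 0.01 -0.05  0.13] turn -0.0
```

{"op": "play_rows", "data": {
  "series": [
    [0,0,0,0,0.7],
    [0,0,-0.5,0,0.7],
    [0,0,-1.5,0,0.7],
    [0,0,-3,0,0.7],
    [0,0,-4,0,0.7],
    [0,0,-4,0,0.7],
    [0,0,-4,0,0.7]
  ]
}}

```text
clock: 14.6
eef_pos: [565.4, 300.4, 94.9]
tool_rot: [3.141, -0.0, 1.586]
force: [-1.1, 0.8, -1.3]
width: 31.5
```

```bash
python3 - <<'E'
from h import *
go((577,303.3,90),84.6)
v=shot("wrist","w8"); w=shot("side","s8")
g=v["im"].max(2); print([(i,int(g[i,252])) for i in range(150,330,2)])
for y in range(180,330,8):
    k=np.where(g[y,150:360]<28)[0]+150; print(y,(k.min(),k.max()) if len(k) else None, end=' ')
E
```

```text
tcp [564.9 300.1  93.9] yaw 90.89 q7 -0.74 force [ 0.3  0.2 -1.4] w 31.9
shift cm [0.3  1.21 0.39] turn 6.3
[(150, 86), (152, 85), (154, 86), (156, 85), (158, 85), (160, 85), (162, 85), (164, 86), (166, 72), (168, 66), (170, 56), (172, 115), (174, 115), (176, 117), (178, 116), (180, 117), (182, 117), (184, 75), (186, 18), (188, 18), (190, 18), (192, 17), (194, 19), (196, 18), (198, 18), (200, 19), (202, 18), (204, 18), (206, 19), (208, 19), (210, 20), (212, 20), (214, 19), (216, 20), (218, 20), (220, 21), (222, 21), (224, 20), (226, 20), (228, 20), (230, 21), (232, 21), (234, 22), (236, 16), (238, 14), (240, 17), (242, 15), (244, 16), (246, 16), (248, 15), (250, 14), (252, 16), (254, 16), (256, 17), (258, 16), (260, 17), (262, 17), (264, 17), (266, 17), (268, 16), (270, 16), (272, 15), (274, 18), (276, 16), (278, 17), (280, 18), (282, 17), (284, 17), (286, 16), (288, 17), (290, 17), (292, 18), (294, 17), (296, 17), (298, 151), (300, 156), (302, 100), (304, 165), (306, 165), (308, 164), (310, 178), (312, 219), (314, 217), (316, 219), (318, 224), (320, 225), (322, 222), (324, 216), (326, 220), (328, 221)]
180 (np.int64(287), np.int64(292)) 188 (np.int64(224), np.int64(291)) 196 (np.int64(216), np.int64(290)) 204 (np.int64(217), np.int64(289)) 212 (np.int64(217), np.int64(287)) 220 (np.int64(216), np.int64(286)) 228 (np.int64(216), np.int64(286)) 236 (np.int64(213), np.int64(293)) 244 (np.int64(186), np.int64(319)) 252 (np.int64(182), np.int64(315)) 260 (np.int64(178), np.int64(327)) 268 (np.int64(168), np.int64(338)) 276 (np.int64(165), np.int64(341)) 284 (np.int64(150), np.int64(359)) 292 (np.int64(150), np.int64(359)) 300 (np.int64(150), np.int64(359)) 308 (np.int64(150), np.int64(357)) 316 (np.int64(150), np.int64(352)) 324 (np.int64(150), np.int64(353))
```

```bash
python3 - <<'E'
from tilt import *
from scipy.optimize import least_squares
_,res=solve([0,171,310])
for z in (-7,-9,-11):
    r=least_squares(lambda q:res([q[0],z,q[1]])[1:],[0,.4]); print(z,r.x,np.degrees(r.x[1]),r.cost)
go((576.6,299.3,79),84.6)
E
```

```text
-7 [-1.32059907  0.37712034] 21.607403641129746 15.156201953894977
-9 [-0.4205523   0.37672582] 21.584799552264847 8.262043080976667
-11 [0.47890815 0.37634954] 21.56324001758459 3.3264513127092705
tcp [565.2 300.3  94.2] yaw 90.89 q7 -0.74 force [-1.1  0.7 -1.4] w 31.7
shift cm [-0.12  1.14  1.52] turn 6.3
```

{"op": "play_rows", "data": {
  "series": [
    [0,1.15,0,3,0.7],
    [-0.1,1.15,0,6.3,0.7],
    [-0.1,1.15,1.5,6.3,0.7],
    [-0.1,1.15,2.5,6.3,0.7],
    [-0.1,1.15,3.2,6.3,0.7],
    [-0.1,1.15,3.2,6.3,0.7]
  ]
}}

```text
clock: 15.95
eef_pos: [575.3, 298.9, 60.3]
tool_rot: [-3.139, 0.002, 1.477]
force: [0.3, -0.8, -2.7]
width: 31.5
```

```bash
python3 - <<'E'
from h import *
go((578,313.3,61),84.6)
v=shot("wrist","w9"); g=v["im"].max(2); print([(i,int(g[i,252])) for i in list(range(100,200,2))+list(range(280,316,2))])
E
```

```text
tcp [576.7 299.7  62.3] yaw 84.61 q7 -0.83 force [ 1.5 -0.1 -0.9] w 31.7
shift cm [ 1.37 -0.    0.13] turn 0.0
[(100, 39), (102, 39), (104, 39), (106, 40), (108, 39), (110, 39), (112, 39), (114, 38), (116, 39), (118, 38), (120, 38), (122, 37), (124, 38), (126, 95), (128, 175), (130, 126), (132, 219), (134, 220), (136, 176), (138, 205), (140, 204), (142, 218), (144, 219), (146, 183), (148, 206), (150, 179), (152, 217), (154, 216), (156, 138), (158, 203), (160, 127), (162, 117), (164, 117), (166, 109), (168, 113), (170, 104), (172, 189), (174, 188), (176, 188), (178, 141), (180, 118), (182, 118), (184, 77), (186, 18), (188, 17), (190, 18), (192, 18), (194, 18), (196, 17), (198, 17), (280, 17), (282, 15), (284, 17), (286, 19), (288, 18), (290, 16), (292, 18), (294, 17), (296, 17), (298, 90), (300, 96), (302, 102), (304, 95), (306, 101), (308, 167), (310, 179), (312, 221), (314, 222)]
```

{"op": "play_rows", "data": {
  "series": [
    [0.4,0,0,0,0.7],
    [0.8,0,0,0,0.75],
    [1.2,0,0,0,0.75],
    [1.45,0,0.1,0,0.75],
    [1.45,0,0.1,0,0.75],
    [1.45,0,0.1,0,0.75]
  ]
}}

```text
clock: 16.9
eef_pos: [578.4, 313.3, 61.6]
tool_rot: [3.141, 0.001, 1.476]
force: [-1.6, -4.1, 3.6]
width: 31.7
```

```bash
python3 - <<'E'
from h import *
go((578,313.3,61),84.6)
v=shot("wrist","w10"); g=v["im"].max(2); print([(i,int(g[i,252])) for i in list(range(120,200,2))+list(range(280,316,2))])
print(proj(v,[(574.5+.0941*0,277,62.7)]))
E
```

```text
tcp [578.4 313.5  61.6] yaw 84.57 q7 -0.84 force [-0.6 -4.1  5. ] w 31.4
shift cm [-0.02 -0.03  0.06] turn -0.0
[(120, 36), (122, 38), (124, 37), (126, 38), (128, 38), (130, 38), (132, 37), (134, 36), (136, 36), (138, 37), (140, 36), (142, 35), (144, 36), (146, 35), (148, 36), (150, 34), (152, 34), (154, 34), (156, 34), (158, 180), (160, 135), (162, 118), (164, 117), (166, 105), (168, 118), (170, 87), (172, 190), (174, 189), (176, 190), (178, 144), (180, 120), (182, 121), (184, 103), (186, 17), (188, 18), (190, 18), (192, 18), (194, 19), (196, 20), (198, 20), (280, 18), (282, 16), (284, 18), (286, 16), (288, 18), (290, 19), (292, 17), (294, 17), (296, 17), (298, 87), (300, 95), (302, 161), (304, 94), (306, 162), (308, 168), (310, 153), (312, 75), (314, 87)]
[[251.88468435 296.51136055]]
```

{"op": "play_rows", "data": {
  "series": [
    [0.1,0,0.2,0,0.75],
    [0.2,0,0.4,0,0.75],
    [0.2,0,0.6,0,0.75],
    [0.2,0,0.6,0,0.75]
  ]
}}

```text
clock: 17.65
eef_pos: [579.0, 315.3, 55.8]
tool_rot: [3.14, 0.001, 1.476]
force: [-0.1, -6.7, 6.5]
width: 31.8
```

```bash
python3 - <<'E'
from h import *
go((578,313.3,47.7),84.6)
v=shot("wrist","w11"); g=v["im"].max(2); print([(i,int(g[i,252])) for i in list(range(150,200,2))+list(range(280,316,2))])
E
```

```text
tcp [579.  315.2  55.7] yaw 84.55 q7 -0.84 force [-0.7 -5.6  6.1] w 31.6
shift cm [-0.2  -0.08  0.8 ] turn -0.0
[(150, 36), (152, 35), (154, 33), (156, 35), (158, 33), (160, 35), (162, 91), (164, 147), (166, 199), (168, 83), (170, 115), (172, 187), (174, 193), (176, 193), (178, 194), (180, 155), (182, 121), (184, 123), (186, 22), (188, 18), (190, 16), (192, 18), (194, 18), (196, 19), (198, 19), (280, 19), (282, 16), (284, 19), (286, 16), (288, 17), (290, 17), (292, 16), (294, 18), (296, 16), (298, 66), (300, 96), (302, 157), (304, 96), (306, 96), (308, 165), (310, 150), (312, 22), (314, 23)]
```

{"op": "play_rows", "data": {
  "series": [
    [0,0,0.2,0,0.75],
    [0,0,0.4,0,0.75],
    [0,0,0.5,0,0.75],
    [0,0,0.5,0,0.75]
  ]
}}

```text
clock: 18.4
eef_pos: [579.3, 315.1, 51.0]
tool_rot: [3.14, 0.001, 1.475]
force: [-0.6, -6.2, 7.1]
width: 31.2
```

```bash
python3 - <<'E'
from h import *
go((578,313.3,47.7),84.6)
v=shot("wrist","w12"); g=v["im"].max(2); print([(i,int(g[i,252])) for i in list(range(150,214,2))+list(range(280,316,2))])
E
```

```text
tcp [579.2 315.1  51. ] yaw 84.54 q7 -0.84 force [-0.2 -6.3  7.9] w 31.8
shift cm [-0.19 -0.11  0.33] turn -0.1
[(150, 37), (152, 34), (154, 35), (156, 34), (158, 34), (160, 34), (162, 33), (164, 83), (166, 177), (168, 114), (170, 113), (172, 181), (174, 194), (176, 195), (178, 196), (180, 188), (182, 188), (184, 146), (186, 32), (188, 18), (190, 18), (192, 19), (194, 20), (196, 19), (198, 19), (200, 20), (202, 18), (204, 18), (206, 20), (208, 19), (210, 21), (212, 19), (280, 17), (282, 17), (284, 17), (286, 18), (288, 16), (290, 19), (292, 17), (294, 17), (296, 17), (298, 43), (300, 96), (302, 95), (304, 96), (306, 172), (308, 171), (310, 151), (312, 23), (314, 21)]
```

{"op": "play_rows", "data": {
  "series": [
    [0,0,0.15,0,0.75],
    [0,0,0.3,0,0.75],
    [0,0,0.45,0,0.75],
    [0,0,0.55,0,0.75],
    [0,0,0.55,0,0.75]
  ]
}}

```text
clock: 19.25
eef_pos: [578.6, 314.7, 47.3]
tool_rot: [3.141, 0.002, 1.476]
force: [-3.5, -9.0, 20.4]
width: 31.6
```

```bash
python3 - <<'E'
from h import *
go((578,313.3,44.7),84.6)
v=shot("wrist","w13"); g=v["im"].max(2); print([(i,int(g[i,252])) for i in list(range(160,214,2))+list(range(280,316,2))])
E
```

```text
tcp [578.6 314.7  47.3] yaw 84.55 q7 -0.85 force [-4.7 -9.5 21.1] w 31.6
shift cm [-0.14 -0.05  0.26] turn -0.1
[(160, 34), (162, 34), (164, 34), (166, 176), (168, 156), (170, 116), (172, 101), (174, 165), (176, 200), (178, 201), (180, 159), (182, 137), (184, 138), (186, 138), (188, 94), (190, 18), (192, 19), (194, 18), (196, 18), (198, 19), (200, 20), (202, 17), (204, 19), (206, 17), (208, 18), (210, 19), (212, 21), (280, 13), (282, 14), (284, 17), (286, 14), (288, 16), (290, 15), (292, 15), (294, 16), (296, 15), (298, 17), (300, 24), (302, 56), (304, 93), (306, 100), (308, 177), (310, 177), (312, 174), (314, 19)]
```

{"op": "play_rows", "data": {
  "series": [
    [0,0,0.15,0,0.75],
    [0,0,0.3,0,0.75],
    [0,0,0.4,0,0.75],
    [0,0,0.4,0,0.75]
  ]
}}

```text
clock: 20.0
eef_pos: [578.4, 313.7, 44.4]
tool_rot: [3.141, 0.003, 1.475]
force: [-8.1, -12.9, 29.1]
width: 31.6
```

```bash
python3 - <<'E'
from tilt import *
go((578,313.3,44.7),84.6)
v=shot("wrist","w14"); g=v["im"].max(2); print([(i,int(g[i,252])) for i in list(range(160,214,2))+list(range(280,320,2))])
# predicted rows of the flat-side band/body edge (cell x=-30.5+b) and button-side for given tilt
_,res=solve([0,0,0])
for z in(-8,-10,-12,-14):
  for t in (0,10,20): print(z,t,(res([0,z,np.radians(t)])-res([0,-10,np.radians(22)])).round(1)[1:],end=' ')
E
```

```text
tcp [578.4 313.7  44.5] yaw 84.53 q7 -0.85 force [ -8.  -12.8  29.2] w 31.2
shift cm [-0.04 -0.04 -0.02] turn -0.1
[(160, 33), (162, 34), (164, 111), (166, 183), (168, 209), (170, 216), (172, 122), (174, 106), (176, 116), (178, 126), (180, 145), (182, 145), (184, 146), (186, 146), (188, 147), (190, 147), (192, 99), (194, 14), (196, 18), (198, 19), (200, 17), (202, 19), (204, 20), (206, 20), (208, 19), (210, 19), (212, 19), (280, 14), (282, 14), (284, 12), (286, 15), (288, 14), (290, 15), (292, 13), (294, 14), (296, 14), (298, 25), (300, 25), (302, 25), (304, 25), (306, 91), (308, 177), (310, 176), (312, 175), (314, 175), (316, 72), (318, 22)]
-8 0 [15.3  0.9] -8 10 [6.3 0.7] -8 20 [-0. -2.] -10 0 [16.6  3.7] -10 10 [7.4 3.5] -10 20 [1.  0.8] -12 0 [17.9  6.5] -12 10 [8.6 6.4] -12 20 [2.  3.8] -14 0 [19.2  9.3] -14 10 [9.7 9.4] -14 20 [3.  6.9]
```

{"op": "play_rows", "data": {
  "series": [
    [0,0,0.15,0,0.75],
    [0.1,0,0.25,0,0.75],
    [0.1,0,0.25,0,0.75]
  ]
}}

```text
clock: 20.7
eef_pos: [578.2, 313.4, 42.1]
tool_rot: [-3.141, 0.006, 1.475]
force: [-8.9, -14.5, 31.8]
width: 31.6
```

```bash
python3 - <<'E'
from h import *
go((578,313.3,44.7),84.6)
v=shot("wrist","w15"); g=v["im"].max(2); print([(i,int(g[i,252])) for i in list(range(160,214,2))+list(range(280,320,2))])
cv2.imwrite("pics/x.png",v["im"])
E
```

```text
tcp [578.2 313.4  42.1] yaw 84.5 q7 -0.85 force [ -8.5 -15.   32. ] w 31.8
shift cm [-0.01 -0.02 -0.26] turn -0.1
[(160, 34), (162, 34), (164, 92), (166, 149), (168, 201), (170, 179), (172, 214), (174, 215), (176, 149), (178, 199), (180, 94), (182, 128), (184, 148), (186, 149), (188, 148), (190, 148), (192, 147), (194, 147), (196, 101), (198, 18), (200, 18), (202, 18), (204, 18), (206, 18), (208, 17), (210, 19), (212, 18), (280, 13), (282, 12), (284, 14), (286, 13), (288, 13), (290, 12), (292, 13), (294, 13), (296, 12), (298, 13), (300, 14), (302, 25), (304, 24), (306, 23), (308, 24), (310, 109), (312, 175), (314, 175), (316, 173), (318, 174)]
```

{"op": "play_rows", "data": {
  "series": [
    [0,0,0,0,0],
    [0,0,0,0,0],
    [0,0,0,0,0],
    [0,0,0,0,0],
    [0,0,-3,0,0],
    [0,0,-7,0,0],
    [0,0,-10,0,0],
    [0,0,-10,0,0]
  ]
}}

```text
clock: 21.85
eef_pos: [581.1, 319.6, 142.9]
tool_rot: [3.135, -0.006, 1.477]
force: [-0.2, 0.3, 0.4]
width: 85.4
```

```bash
python3 - <<'E'
from h import *
go((577.4,307.3,150),84.6)
v=shot("wrist","w16"); w=shot("side","s16"); s=status.read_state(); print(s["eef_pos"])
x,y=proj(w,[(577,307,60)])[0].astype(int)
a=cv2.resize(v["im"][90:270,132:372],(400,300),interpolation=cv2.INTER_CUBIC); b=cv2.resize(w["im"][y-38:y+37,x-50:x+50],(400,300),interpolation=cv2.INTER_CUBIC)
cv2.imwrite("pics/g16.png",cv2.convertScaleAbs(np.hstack([a,b]),alpha=2,beta=15))
o=np.array([577.4,307.3,55.7]);an=np.radians(-95.4);u=np.array([np.cos(an),np.sin(an),0]);n=np.array([-u[1],u[0],0]);k=np.array([0,0,1])
def P(x,y,z): return o+x*u+y*n+z*k
print("pred rows: flat rim top, body end top, stop edge, stop outer, axis",proj(v,[P(-30.5,0,17),P(27.5,0,17),P(30.5,0,7),P(38.5,0,7),P(0,0,17)]).round(1).tolist())
print("pred sides",proj(v,[P(0,-17,2),P(0,17,2),P(-25,-17,2),P(-25,17,2),P(20,-17,2),P(20,17,2)]).round(1).tolist())
g=v["im"].max(2).astype(int); print([(i,int(g[i,254])) for i in range(126,250,2)])
E
```

```text
tcp [578.1 317.1 137.8] yaw 84.6 q7 -0.82 force [-0.   0.5  0.2] w 85.5
shift cm [-0.98  0.03 -1.22] turn 0.0
[577.7776753 316.69203   137.0756841]
pred rows: flat rim top, body end top, stop edge, stop outer, axis [[254.0, 167.6], [253.9, 245.1], [253.9, 243.1], [253.8, 252.6], [253.9, 209.7]]
pred sides [[231.4, 203.3], [276.4, 203.3], [230.9, 170.9], [277.1, 170.9], [231.9, 227.9], [275.9, 228.0]]
[(126, 25), (128, 25), (130, 26), (132, 26), (134, 24), (136, 24), (138, 26), (140, 23), (142, 24), (144, 143), (146, 163), (148, 99), (150, 62), (152, 85), (154, 75), (156, 75), (158, 85), (160, 79), (162, 80), (164, 30), (166, 38), (168, 92), (170, 93), (172, 92), (174, 90), (176, 17), (178, 10), (180, 10), (182, 10), (184, 10), (186, 10), (188, 12), (190, 10), (192, 10), (194, 11), (196, 9), (198, 11), (200, 19), (202, 18), (204, 19), (206, 19), (208, 17), (210, 16), (212, 15), (214, 16), (216, 15), (218, 16), (220, 17), (222, 16), (224, 18), (226, 16), (228, 16), (230, 17), (232, 17), (234, 16), (236, 17), (238, 15), (240, 44), (242, 127), (244, 127), (246, 43), (248, 16)]
```

View pics/g16.png

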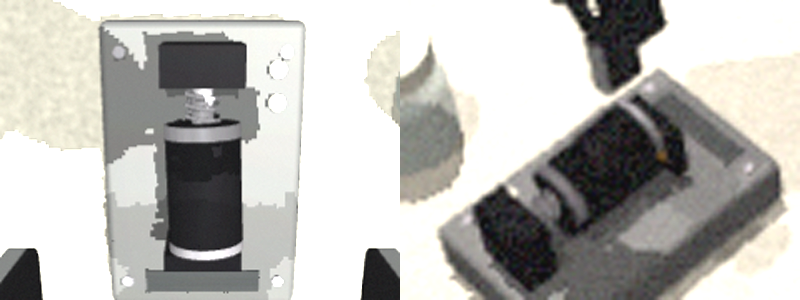

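```bash
python3 - <<'E'
from h import *
go((576.1,293.4,90),84.6)
E
```

```text
tcp [578.2 316.9 137.8] yaw 84.59 q7 -0.82 force [ 0.1 -0.1 -0.1] w 85.6
shift cm [-2.35  0.02  4.78] turn -0.0
```

{"op": "play_rows", "data": {
  "series": [
    [-2.35,0,0,0,1],
    [-2.35,0,0,0,1],
    [-2.35,0,0,0,1],
    [-2.35,0,0,0,1],
    [-2.35,0,2,0,1],
    [-2.35,0,4,0,1],
    [-2.35,0,4.8,0,1],
    [-2.35,0,4.8,0,1]
  ]
}}

```text
clock: 23.35
eef_pos: [575.2, 293.9, 89.1]
tool_rot: [-3.139, 0.001, 1.477]
force: [-0.0, -0.6, -0.1]
width: 0.2
```

{"op": "play_rows", "data": {
  "series": [
    [0,0,0.2,0,1],
    [0,0,0.4,0,1],
    [0,0,0.6,0,1],
    [0,0,0.6,0,1]
  ]
}}

```text
clock: 23.75
eef_pos: [576.3, 293.5, 84.5]
tool_rot: [3.141, -0.0, 1.476]
force: [0.5, 0.7, -0.7]
width: 0.1
```

```bash
python3 - <<'E'
from h import *
go((576.1,293.4,83.7),84.6)
E
```

```text
tcp [576.3 293.6  84.5] yaw 84.59 q7 -0.81 force [ 0.1  0.3 -0.7] w 0.2
shift cm [-0.02 -0.02  0.08] turn -0.0
```

{"op": "play_rows", "data": {
  "series": [
    [0,0,0.1,0,1],
    [0,0,0.2,0,1],
    [0,0,0.3,0,1],
    [0,0,0.3,0,1]
  ]
}}

```text
clock: 24.45
eef_pos: [576.0, 293.5, 81.1]
tool_rot: [-3.141, 0.0, 1.476]
force: [-0.5, -0.4, 0.5]
width: -0.1
```

```bash
python3 - <<'E'
from h import *
go((576.1,293.4,83.7),84.6)
E
```

```text
tcp [576.2 293.6  81.3] yaw 84.59 q7 -0.81 force [ 0.6  0.7 -0.7] w -0.1
shift cm [-0.02 -0.   -0.24] turn -0.0
```

{"op": "play_rows", "data": {
  "series": [
    [0,0,0.15,0,1],
    [0,0,0.3,0,1],
    [0,0,0.4,0,1],
    [0,0,0.4,0,1]
  ]
}}

```text
clock: 25.15
eef_pos: [576.0, 293.4, 77.0]
tool_rot: [-3.141, 0.0, 1.476]
force: [-0.4, -0.2, 1.2]
width: -0.5
```

```bash
python3 - <<'E'
from h import *
go((576.1,293.4,83.7),84.6)
E
```

```text
tcp [576.2 293.6  77.3] yaw 84.59 q7 -0.81 force [ 1.   0.7 -0.6] w 0.1
shift cm [-0.02 -0.01 -0.64] turn -0.0
```

{"op": "play_rows", "data": {
  "series": [
    [0,0,0.15,0,1],
    [0,0,0.3,0,1],
    [0,0,0.4,0,1],
    [0,0,0.4,0,1]
  ]
}}

```text
clock: 25.85
eef_pos: [576.0, 293.4, 73.1]
tool_rot: [-3.141, 0.0, 1.476]
force: [0.6, 0.2, -0.0]
width: -0.3
```

```bash
python3 - <<'E'
from h import *
go((576.1,293.4,83.7),84.6)
E
```

```text
tcp [576.2 293.6  73.3] yaw 84.59 q7 -0.82 force [ 0.7  1.1 -0.3] w -0.1
shift cm [-0.02 -0.01 -1.04] turn -0.0
```

{"op": "play_rows", "data": {
  "series": [
    [0,0,0.4,0,1],
    [0,0,0.8,0,1],
    [0,0,1.1,0,1],
    [0,0,1.3,0,1],
    [0,0,1.4,0,1],
    [0,0,1.4,0,1]
  ]
}}

```text
clock: 26.75
eef_pos: [575.9, 292.9, 60.2]
tool_rot: [-3.141, 0.001, 1.476]
force: [-2.7, -3.0, 8.3]
width: 0.0
```

```bash
python3 - <<'E'
from h import *
go((576.1,293.4,83.7),84.6)
v=shot("wrist","w17"); w=shot("side","s17")
E
```

```text
Traceback (most recent call last):
  File "h.py", line 36, in go
    P,y,s=pose(); a=np.radians(y); d=np.float64(p)-P
          ~~~~^^
  File "h.py", line 33, in pose
    viewer.get_image("top"); s=status.read_state(); P.append(s["eef_pos"]); Y.append(s["tool_rot"][2])
    ~~~~~~~~~~~~~~~~^^^^^^^
ValueError: 200 camera calls are used up
```

{"op": "play_rows", "data": {
  "series": [
    [0,0,-0.8,0,1],
    [1,0,-0.8,0,1],
    [2.8,0,-0.8,0,1],
    [2.8,0,-0.8,0,1],
    [2.8,0,-0.5,0,1],
    [2.8,0,-0.2,0,1],
    [2.8,0,0,0,1],
    [2.8,0,0,0,1]
  ]
}}

```text
clock: 27.7
eef_pos: [578.7, 320.5, 59.9]
tool_rot: [-3.141, 0.001, 1.475]
force: [-2.3, -0.3, 6.0]
width: 0.2
```

{"op": "play_rows", "data": {
  "series": [
    [0,0,-4,0,1],
    [0,0,-8,0,0.5],
    [0,0,-12,0,0.5],
    [0,0,-15,0,0.5],
    [0,0,-15,0,0.5]
  ]
}}

```text
clock: 28.2
eef_pos: [581.6, 322.3, 214.4]
tool_rot: [3.134, -0.005, 1.475]
force: [0.6, 0.2, -0.1]
width: 42.4
```

```bash
python3 - <<'E'
import cv2,numpy as np
t=cv2.imread("pics/top0.png").max(2); print("top cols 336-397")
for y in range(182,218): print(y," ".join("%02x"%a for a in t[y,336:398]))
s=cv2.imread("pics/side0.png").max(2); print("side cols 300-348")
for y in range(110,178): print(y," ".join("%02x"%a for a in s[y,300:348]))
E
```

```text
top cols 336-397
182 7b 76 77 77 7a 79 79 76 7d 77 75 75 75 74 75 76 7a 78 77 77 77 7c 7a 75 78 73 77 77 79 75 76 76 72 78 77 77 76 79 71 6d 75 70 70 75 77 77 76 7a 7d 7b 77 77 77 75 76 7a 73 7a 77 78 78 72
183 77 75 77 78 77 76 79 77 78 77 77 79 77 72 7a 79 7b 7b 7a 74 73 70 76 71 71 76 76 78 77 74 74 74 74 70 77 74 79 79 7a 75 7a 70 73 76 73 76 74 7a 79 78 76 7d 77 73 78 76 77 74 75 75 71 73
184 78 78 78 7c 73 76 76 7b 79 7b 76 76 76 70 77 78 7a 7b 76 76 74 76 79 71 73 6e 70 6e 74 74 78 70 71 73 74 7a 73 75 75 70 75 76 78 7a 76 72 73 77 6d 75 76 74 77 75 7e 78 7a 77 6f 73 71 76
185 7f 79 7a 77 78 78 74 78 7a 7d 76 7b 74 79 72 7e 7b 7a 78 73 79 79 72 71 76 78 79 76 76 78 75 74 75 72 74 5f 49 56 5d 58 75 74 74 76 6f 6f 71 6d 72 77 7a 7c 72 76 7a 79 76 7e 78 6f 6f 76
186 77 78 78 74 7b 7c 76 75 7d 75 7a 7a 79 78 79 78 7c 72 76 78 74 74 72 70 74 79 77 79 76 6c 4e 55 5c 65 63 63 66 61 5f 63 75 76 7d 77 77 79 75 78 78 7b 77 74 74 71 79 7b 7a 72 74 74 76 76
187 7a 7b 7d 7b 7e 79 77 7b 7c 7a 7c 76 7b 7a 77 66 56 8f 77 64 6c 73 73 69 51 4b 59 60 62 63 61 62 65 65 59 5f 5b 5d 5c 64 78 77 72 
[... 15138 characters left out ...]
 4c 4c 4b 4a 4b 47 4b 49 3b 2c 2f 2c 2f 2c 32 30 2c 49 7e 7f 80 7e 7e 7e 7c 7e 7b 7e 7c 7b 7f 7e 7f 7d 81 81
174 80 81 83 82 81 83 7f 82 84 7c 7c 48 4b 4b 4a 4b 4a 49 4d 4b 49 47 77 3b 40 28 28 2a 37 78 7d 7d 7d 7d 7d 7e 7e 80 7e 7f 81 7f 7f 7f 7e 7f 80 80
175 7e 81 83 82 84 7f 80 81 7f 81 82 7a 4b 4a 49 4c 4c 4b 4c 4d 7d 79 80 7b 76 75 46 45 7b 7c 7e 7d 7a 7c 7c 7c 7c 7b 7c 7e 7f 81 81 7e 7f 7f 7e 7d
176 7d 81 82 82 82 7f 80 7e 83 7e 7d 80 79 48 4b 46 48 4c 7d 7f 7f 80 7f 81 80 7e 7b 7d 82 7e 78 7d 7f 7f 80 80 7e 7e 7d 7d 7b 7f 7f 7f 83 7d 7e 7e
177 7e 80 7c 83 85 83 83 83 80 7f 7e 7d 7e 7c 4c 49 4a 77 7e 7e 7e 81 7d 7d 7d 7f 7f 7e 7f 81 7e 81 7c 80 7f 81 7e 80 7f 7c 7f 82 81 80 81 82 7f 80
```

```bash
python3 - <<'E'
import cv2,numpy as np
from scipy.spatial.transform import Rotation as Ro
np.set_printoptions(precision=1,suppress=True)
def cam(vf,cx,cy,k1,rv,tv):
    f=192/np.tan(np.radians(vf/2)); R=Ro.from_rotvec(rv).as_matrix().T
    return dict(K=np.array([[f,0,cx],[0,f,cy],[0,0,1]]),D=np.array([k1,0,0,0,0.]),R=R,c=-R@np.array(tv))
S=cam(44.88939756,252.5687,194.57565,-.05859396,[0.84189916,-2.51737461,1.13226057],[445.73097264,286.57391715,903.10100517])
T=cam(52.26718694,260.947,186.4927,-.1282042,[2.16629381,-2.12314033,0.14870604],[-7.25512893,567.19052793,1162.23059475])
def cast(v,px,z):
    p=cv2.undistortPoints(np.float64(px).reshape(-1,1,2),v["K"],v["D"]).reshape(-1,2)
    r=np.c_[p,np.ones(len(p))]@v["R"].T
    return v["c"]+r*((z-v["c"][2])/r[:,2])[:,None]
ang=lambda d:np.degrees(np.arctan2(d[1],d[0]))
def line(png,box,th,v,flip):
    im=cv2.imread(png).max(2).astype(int); x0,x1,y0,y1=box
    m=np.zeros_like(im,bool); m[y0:y1,x0:x1]=im[y0:y1,x0:x1]>=th
    return m
t=cv2.imread("pics/top0.png").max(2)
m=np.zeros_like(t); m[186:202,352:393]=(t[186:202,352:393]>=0x7d)
# keep pixels close to strip line
ys,xs=np.nonzero(m); k=abs(ys-(188+(xs-352.5)*11/39))<2.2; xs,ys=xs[k],ys[k]
vx,vy,a,b=cv2.fitLine(np.float32(np.c_[xs,ys]),cv2.DIST_L2,0,.01,.01).ravel(); pr=(xs-a)*vx+(ys-b)*vy
e=[(a+vx*q,b+vy*q) for q in (pr.min()-.3,pr.max()+.3)]; E=cast(T,e,140); d=E[1]-E[0]
print("top strip",np.array(e),E,np.hypot(*d[:2]),"mid",E.mean(0),"yaw",ang(d))
E=cast(S,[(313,127.3),(342,112.7)],140);d=E[1]-E[0]; print("side strip",E,np.hypot(*d[:2]),E.mean(0),ang(d))
A,B,D=cast(T,[(342.5,190.3),(376.5,184.8),(346,212)],10)
print("foot",A,B,D,"AB",np.hypot(*(B-A)[:2]),ang(B-A),"AD",np.hypot(*(D-A)[:2]),ang(D-A),"centre",(B+D)/2)
F=cast(S,[(304.3,167),(329.5,173.5),(343.5,160.5),(322,148)],[10])
print("foot side",F)
E
```

```text
top strip [[352.5 187.7]
 [392.1 198.6]] [[ 554.6 -256.   140. ]
 [ 525.4 -370.2  140. ]] 117.93351678453764 mid [ 540.  -313.1  140. ] yaw -104.3334476895952
side strip [[ 552.8 -256.   140. ]
 [ 527.2 -366.3  140. ]] 113.24499379992352 [ 540.  -311.1  140. ] -103.06077945524929
foot [ 564.6 -253.9   10. ] [ 584.4 -363.9   10. ] [ 496.  -264.5   10. ] AB 111.7597610513482 -79.7875839799911 AD 69.4259303797202 -171.21719729338727 centre [ 540.2 -314.2   10. ]
foot side [[ 561.7 -246.4   10. ]
 [ 491.2 -263.9   10. ]
 [ 488.7 -339.5   10. ]
 [ 568.2 -354.5   10. ]]
```

{"op": "play_rows", "data": {
  "series": [
    [-3,0.1,0,0,0.5],
    [-7,0.2,0,0,0.5],
    [-11.5,0.35,0,0,0.5],
    [-16,0.5,0,0,0.5],
    [-20.5,0.6,0,0,0.5],
    [-25,0.8,0,0,0.5],
    [-29.5,0.9,0,0,0.5],
    [-34,1,0,0,0.5]
  ]
}}

```text
clock: 29.0
eef_pos: [555.5, -20.6, 208.4]
tool_rot: [-3.14, 0.001, 1.476]
force: [0.6, -0.3, -0.5]
width: 42.7
```

{"op": "play_rows", "data": {
  "series": [
    [-4,0.1,0,0,0.5],
    [-8,0.2,0,2,0.5],
    [-12,0.35,0,4,0.5],
    [-16,0.5,0,6,0.5],
    [-20,0.6,0,8,0.5],
    [-24,0.7,0,8.6,0.5],
    [-27,0.8,0,8.6,0.5],
    [-27,0.8,0,8.6,0.5]
  ]
}}

```text
clock: 29.8
eef_pos: [536.2, -294.5, 207.9]
tool_rot: [-3.14, 0.004, 1.317]
force: [-0.5, -0.1, -0.2]
width: 42.9
```

```bash
sed -i 's/P,y,s=pose(); a/s=status.read_state(); P=s["eef_pos"]; y=np.degrees(s["tool_rot"][2]); a/' h.py; python3 - <<'E'
from h import *
go((540,-312.8,107),75.9); print(status.read_state()["qpos"].round(2))
E
```

```text
tcp [ 536.2 -294.5  207.9] yaw 75.47 q7 0.07 force [-0.5 -0.1 -0.2] w 42.9
shift cm [-1.67  0.82 10.09] turn -0.4
[ 0.58  0.59 -0.21  1.64  0.15  0.93  0.07]
```

{"op": "play_rows", "data": {
  "series": [
    [-1.67,0.82,0,-0.4,0.6],
    [-1.67,0.82,0,-0.4,0.6],
    [-1.67,0.82,2,-0.4,0.6],
    [-1.67,0.82,4,-0.4,0.6],
    [-1.67,0.82,4,-0.4,0.6],
    [-1.67,0.82,4,-0.4,0.6]
  ]
}}

```text
clock: 30.4
eef_pos: [542.9, -304.6, 169.2]
tool_rot: [-3.14, -0.001, 1.334]
force: [-0.4, 0.2, 0.1]
width: 34.0
```

{"op": "play_rows", "data": {
  "series": [
    [0,0,0,0,0.6]
  ]
}}

```text
clock: 30.5
eef_pos: [543.8, -305.5, 170.3]
tool_rot: [3.14, 0.0, 1.334]
force: [-0.1, 1.4, -0.3]
width: 33.9
```

```bash
python3 - <<'E'
from h import *
go((540,-312.8,107),75.9)
E
```

```text
tcp [ 543.8 -305.5  170.3] yaw 76.41 q7 0.08 force [-0.1  1.4 -0.3] w 33.9
shift cm [-0.8  -0.2   6.33] turn 0.5
```

{"op": "play_rows", "data": {
  "series": [
    [-0.8,-0.15,0,0.5,0.6],
    [-0.8,-0.15,2,0.5,0.6],
    [-0.8,-0.15,4,0.5,0.6],
    [-0.8,-0.15,5.5,0.5,0.6],
    [-0.8,-0.15,6.3,0.5,0.6],
    [-0.8,-0.15,6.3,0.5,0.7],
    [-0.8,-0.15,6.3,0.5,0.75],
    [-0.8,-0.15,6.3,0.5,0.75]
  ]
}}

```text
clock: 31.3
eef_pos: [540.5, -313.5, 107.3]
tool_rot: [3.14, 0.0, 1.325]
force: [0.0, 1.5, -0.4]
width: 21.3
```

{"op": "play_rows", "data": {
  "series": [
    [0,0,0,0,0.8],
    [0,0,0,0,0.82],
    [0,0,0,0,0.85],
    [0,0,0,0,0.85]
  ]
}}

```text
clock: 31.7
eef_pos: [539.8, -313.2, 106.4]
tool_rot: [3.141, 0.0, 1.325]
force: [0.4, -0.5, 0.1]
width: 12.8
```

```bash
python3 - <<'E'
from h import *
go((540,-312.8,107),75.9); print(status.read_state()["torque"])
E
```

```text
tcp [ 539.8 -313.2  106.4] yaw 75.89 q7 0.07 force [ 0.4 -0.5  0.1] w 12.8
shift cm [ 0.04  0.01 -0.06] turn -0.0
[ 0.00803481  0.04637227 -0.02035145]
```

{"op": "play_rows", "data": {
  "series": [
    [0,0,0,0,0.88],
    [0,0,0,0,0.9],
    [0,0,0,0,0.92],
    [0,0,0,0,0.92]
  ]
}}

```text
clock: 32.1
eef_pos: [540.1, -313.2, 106.4]
tool_rot: [3.141, 0.0, 1.325]
force: [1.2, -0.1, 0.7]
width: 7.2
```

{"op": "play_rows", "data": {
  "series": [
    [0,0,0,0,0.95],
    [0,0,0,0,0.97],
    [0,0,0,0,0.97]
  ]
}}

```text
clock: 32.4
eef_pos: [540.1, -313.2, 106.5]
tool_rot: [3.141, 0.0, 1.325]
force: [0.4, -0.2, 2.4]
width: 6.6
```

{"op": "play_rows", "data": {
  "series": [
    [0,0,0,4,0.97],
    [0,0,0,10,0.97],
    [0,0,0,16,0.97],
    [0,0,0,22,0.97],
    [0,0,0,28,0.97],
    [0,0,0,34,0.97],
    [0,0,0,40,0.97],
    [0,0,0,40,0.97]
  ]
}}

```text
clock: 33.2
eef_pos: [539.5, -312.8, 106.5]
tool_rot: [-3.141, 0.001, 0.626]
force: [-0.2, 0.7, 3.4]
width: 6.7
```

```bash
python3 - <<'E'
from h import *
go((540,-312.8,107),-80.3); print(status.read_state()["torque"],status.read_state()["qpos"].round(2))
E
```

```text
tcp [ 539.5 -312.8  106.5] yaw 35.88 q7 -0.46 force [-0.2  0.7  3.4] w 6.7
shift cm [ 0.04  0.03 -0.05] turn 116.2
[ 0.17436697  0.16505793 -0.06229999] [ 0.48  0.72  0.01  1.69 -0.01  0.73 -0.46]
```

{"op": "play_rows", "data": {
  "series": [
    [0,0,0,5,0.97],
    [0,0,0,12,0.97],
    [0,0,0,19,0.97],
    [0,0,0,26,0.97],
    [0,0,0,33,0.97],
    [0,0,0,40,0.97],
    [0,0,0,47,0.97],
    [0,0,0,50,0.97]
  ]
}}

```text
clock: 34.0
eef_pos: [539.3, -311.9, 106.5]
tool_rot: [-3.14, 0.002, -0.246]
force: [-1.6, 2.2, 5.2]
width: 6.9
```

{"op": "play_rows", "data": {
  "series": [
    [0,0,0,5,0.97],
    [0,0,0,12,0.97],
    [0,0,0,19,0.97],
    [0,0,0,26,0.97],
    [0,0,0,33,0.97],
    [0,0,0,40,0.97],
    [0,0,0,46,0.97],
    [0,0,0,46,0.97]
  ]
}}

```text
clock: 34.8
eef_pos: [539.8, -311.2, 106.5]
tool_rot: [-3.141, 0.003, -1.048]
force: [-1.2, 3.9, 6.8]
width: 7.0
```

```bash
python3 - <<'E'
from h import *
go((540,-312.8,107),-80.3); print(status.read_state()["torque"],status.read_state()["qpos"].round(2))
E
```

```text
tcp [ 539.8 -311.2  106.5] yaw -60.03 q7 -1.72 force [-1.2  3.9  6.8] w 7.0
shift cm [ 0.14  0.06 -0.05] turn 20.3
[ 0.76834138  0.19718413 -0.04068785] [ 0.2   0.77  0.48  1.7  -0.47  0.78 -1.72]
```

{"op": "play_rows", "data": {
  "series": [
    [0,0,0,6,0.97],
    [0,0,0,12,0.97],
    [0,0,0,17,0.97],
    [0,0,0,20,0.97],
    [0,0,0,20,0.97],
    [0,0,0,20,0.97],
    [0,0,0,20,0.97]
  ]
}}

```text
clock: 35.5
eef_pos: [540.2, -311.1, 106.5]
tool_rot: [-3.141, 0.003, -1.394]
force: [-0.1, 3.9, 5.0]
width: 6.5
```

{"op": "play_rows", "data": {
  "series": [
    [0,0,0,0,0.9],
    [0,0,0,0,0.8],
    [0,0,0,0,0.6],
    [0,0,0,0,0.6],
    [0,0,-1,0,0.6],
    [0,0,-4,0,0.6],
    [0,0,-8,0,0.6],
    [0,0,-8,0,0.6]
  ]
}}

```text
clock: 36.3
eef_pos: [542.3, -316.3, 192.3]
tool_rot: [-3.134, -0.007, -1.399]
force: [0.6, -0.4, 0.7]
width: 34.0
```

{"op": "play_rows", "data": {
  "series": [
    [0,0,-3,0,0.6],
    [0,0,-3,0,0.6],
    [0,0,-3,0,0.6],
    [0,0,-3,0,0.6]
  ]
}}

```text
clock: 36.7
eef_pos: [539.3, -312.7, 215.6]
tool_rot: [3.141, 0.001, -1.398]
force: [-0.6, 0.0, -0.3]
width: 34.0
```

```bash
python3 -c "
from cell import order; print(order.finish_job())"
```

```text
the job is handed in; nothing more can be done
None
```

I fitted the cell in the logger's bay and turned the sign to show its disc face. The job was handed in at 36.7 s with the arm clear of everything. I got no verdict, and the sign's final angle is unconfirmed by picture because all 200 camera calls were spent before I reached it.

**Cell**
- On the first try it slipped from the grip and dropped, leaning on the end stop. I regripped it at that tilt, pushed the spring back, lowered the button end behind the stop and let go.
- The picture afterwards shows it on the rails with the button end at the stop. Its ends are within about 1 pixel of where a seated cell should be.
- Light presses of 6–8 N near each end stopped at heights 0.3 mm apart, so it lies level.

**Sign**
- I measured it from the first pictures. The overhead and side views put the pivot within 2 mm of each other, at about (540, -313) mm. The overhead view gave the foot as 112 x 69 mm against a true 110 x 70 mm. The sign started at about -0.42 rad.
- I gripped it at the pivot and turned it about -156 degrees, to about -3.14 rad. The grip stayed firm with small forces throughout, then I released it and lifted away.
- The foot's direction is the weak point: the overhead view gave 9–10 degrees and the rougher side view about 14. I used 10, so any error should still be inside the 10 degree limit.

**What disagreed**
- The fingertips made contact about 23 mm further back than the stated tip reach implies. This probably caused the weak first grip.
- The stated opening also read below the true size: 27 mm on the first hold and about 31.5 mm on the second, for the 34 mm cell.

I did not re-check the dishes, flasks and jar at the end. I planned the moves to stay clear of them.

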